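# Lock the indexing jig by the feel of its notch

## Robot

A 6-joint arm with a two-finger parallel gripper is mounted at the origin on the work surface. World frame = base frame: x ahead of the robot, y to its left, z up, the work surface at z = 0. Lengths are in mm, angles in rad, forces in N, time in s.
With the tool pointing down it reaches from about 300 to 775 mm from the base axis. Payload 14.6 kg.
Tool frame: the origin (TCP) lies between the finger pads; the fingertips stand 19 mm ahead of it and the grasp point (between the pads) is the TCP; z points along the fingers, y is the line along which they close (so a half turn about z gives the same grasp; the last joint's range is limited). The gripper opens to 94 mm and grips with 3 to 60 N. Pads are 16 mm wide; open, the fingers measure 119 mm over their backs; the gripper's body (75 mm by 177 mm) begins 78 mm behind the grasp point.
Start: joints at [-1.334, 0.3, 1.521, -0, 1.321, -0.067], TCP at [164.525, -524.806, 224.446] pointing down, gripper open.
Joint ranges: [-3.03, 3.03], [-0.79, 2.21], [0.23, 2.52], [-1.04, 4.18], [0, 3.07], [-2.55, 2.55]. Speed limits (rad/s): [2.22, 2.22, 2.57, 3.14, 3.14, 3.14].

## Interface

Orientations are given as [roll, pitch, yaw] about the fixed x, y, z axes, in that order (R = Rz(yaw) Ry(pitch) Rx(roll)).
In Python, from cell import monitor, imaging, job, find_in, trace gives the robot as it stands. The module is installed in compiled form; this text tells all that it offers.
- The arm moves only by the tool arm_command, never from a script. Its argument "steps" is a list of rows, each a list of 5 numbers: the opening, from 0 (shut) to 1 (fully open), then the shift along the tool's x, y, z in mm, then the turn about the tool's z in degrees. In form: [[gripper, dx, dy, dz, turn], ...]. A call has 1 to 20 rows; each row is the pose to reach, as a shift and turn from the pose commanded when the call began, along the tool's axes at that moment; what a row does not reach only later rows make up. A row lasts 1/8 s, in which the tool goes at most 62.5 mm and 10.7 degrees, less where a joint would pass 70% of its speed; a pose out of reach is approached as far as the arm can. A call with a gripper value outside its range is refused whole. The fingers move at their own pace and stop on an object; "force" is the grip in N (left out, the last holds). Time passes only in rows, so rows that repeat a pose let the fingers close. It gives the time, the measured TCP pose, the force, the opening and the grip force at its end, in the units of the state.
- monitor.read_state(): the state, without advancing time (a new reading comes with each control period).
- imaging.camera(name): name is "side" or "top"; returns a dict with "img" (420x560x3 uint8, red, green, blue), "mtx" (3x3 intrinsics, pixels), "D" ([k1, k2, p1, p2, k3] as OpenCV has them; the pictures are not rectified), "view" (4x4, takes a point from world to camera coordinates). Camera axes: x right, y down, z forward; pixel columns grow to the right and rows downward; lengths in mm; the calibration is good to about 2 mm. A picture is of the moment at which its call begins. There is no depth.
- job.sign_off(): hands the job in; it is judged then, once.
Trained networks look in a picture, given as the dict that the camera call returned (one of the last four; its "shot" number tells which), for a name from the list of things; names that differ only in an ending like _2 or _b are one class to them, and where a whole thing is asked for, a point or a joint stands for the part that bears it (a point fixed in the world has none). Each returns a list of dicts, best first, with "p" (0 to 1); they miss things now and then, are a little off and sometimes report something else, mostly with a low value. They report only what shows in the picture. A call takes as long as a camera call.
- find_in(picture, target): "rect" ([centre column, centre row, width, height] in pixels, round what is visible of it).
- trace(picture, target): "region" (420x560 bool, what is visible of it) and "rect" ([centre column, centre row, width, height] in pixels, round what is visible of it).
The state is a dict: "clock": time; "joints": joint angles; "qd": joint speeds; "effort": joint torques, N m; "eef_pos": TCP position; "eef_rot": TCP orientation; "wrist_force": force on the tool from outside, world axes, zero at the start; "moment": the same for the moment, N m; "finger_gap": finger opening in mm; "finger_force": force on a finger pad.
Only numpy, scipy, OpenCV 4.12 (cv2) and the standard library are available. Lean on these libraries where they do the work, as an engineer would, in place of code of your own. Each camera call takes 0.05 s, during which the arm holds its last target. There are 200 camera calls.

## Task

On the workshop bench, take the straight bar handle of the indexing jig (the fixture that holds a wooden handle blank) and turn it clockwise, seen from above, until you feel the turning torque dip as its spring pin falls into the hidden notch. Stop there and let go, leaving the jig locked with the pin down in the notch. Leave the round lobed clamp knob on the neighbouring fixture alone.

Things in the scene. Friction and masses are not known exactly. Their poses are not given: they have to be found in the camera images.
- index_grip (a point): Grip point of the jig's black bar handle, on its upright turning axis, 26 mm over the plate, 71 mm over the bench. Bar 52 long, 14 thick, 38 mm high, top 12 mm above this point, on an aluminium plate 120 mm across that turns with it. x: along the bar towards the pin, y: across it (squeeze here), z up. Turn clockwise from above: 20 to 80 degrees to the only notch; a stop lies behind the start.
- jig: Indexing jig, fixed; origin on the bench on the turning axis. Base 150 mm square, grey drum 130 mm across, pale wooden blank (170 x 26 mm, top 33 mm up) held 105 mm away along its x. The notch is hidden under the plate, elsewhere each time. Drag about 0.04 N m; in the first 10 degrees of the notch the handle pulls itself on by up to 0.2 N m, then it takes 0.2 N m or more to turn it out.
- index_pin (a joint): Drop of the jig's steel spring pin (roller tip) in m: about 0 riding on the land, about 0.0042 fully in the notch. Its head (14 mm across, 16 mm above the plate, sinking as it drops) is 40 mm from the axis along the bar. Notch about 20 degrees wide; let go within 7 degrees of its middle, the handle centres itself.
- clamp_knob (a joint): Turn of the bystander: the black round knob with six lobes (58 mm across, 34 mm high) on the like-looking clamp base without wooden blank or pin, in rad; 0 at the start. It stands to be left alone.

How it is judged:
By the outcome, as a careful person would: the job done as asked, in the order asked, and still so for the second after the job is handed in, with the robot touching nothing.
It also fails if it takes over 42 s, if anything falls off the work surface, if the arm or the gripper's body presses on something with over 40 N, if the wrist force passes 120 N, or if a joint passes its speed limit or range.

## Working session

There is one attempt and no reset: what is moved stays moved. The work goes in short steps, Python scripts to look and compute and a tool call to move; the robot and the scene stay as the last step left them, time stands still between calls to the robot, and variables do not carry over. Pictures are saved under pics/ and viewed, at most 10 in all, crops included, and the job is handed in when it is done.

Besides the shell and the picture viewer there is one more tool, called after ">>>" as name(argument=value, ...) on one line, values as JSON. arm_command: Moves the arm, as the interface text tells. Its arguments: {"type":"object","properties":{"steps":{"type":"array","items":{"type":"array","items":{"type":"number"}}},"force":{"type":"number"}},"required":["steps"]}

```bash
mkdir -p pics
python3 - <<'E'
from cell import *
import cv2,numpy as np
s=monitor.read_state();print({k:np.round(v,3) for k,v in s.items()})
ims=[]
for n in("top","side"):
    c=imaging.camera(n);ims.append(c["img"]);cv2.imwrite(f"pics/{n}0.png",c["img"][:,:,::-1])
    print(n,c["mtx"].tolist(),c["D"],np.round(c["view"],3).tolist())
    for t in("index_grip","index_pin","clamp_knob","jig"):
        print(t,[(np.round(d["rect"],1).tolist(),round(d["p"],2)) for d in find_in(c,t)[:3]])
E
```

```text
{'clock': np.float64(0.0), 'joints': array([-1.334,  0.3  ,  1.522, -0.   ,  1.321, -0.067]), 'qd': array([-0.001, -0.001,  0.   , -0.001,  0.002,  0.   ]), 'effort': array([-2.0000e-03, -5.3181e+01, -3.5274e+01,  7.1000e-02,  2.4000e-02,
       -0.0000e+00]), 'eef_pos': array([ 164.478, -524.579,  223.904]), 'eef_rot': array([-3.14 , -0.   ,  0.304]), 'wrist_force': array([ 0.579,  0.096, -0.035]), 'moment': array([-0.046, -0.023,  0.019]), 'finger_force': np.float64(0.0), 'finger_gap': np.float64(93.87)}
top [[385.14461946977343, 0.0, 282.24518191876024], [0.0, 385.14461946977343, 212.6248594920807], [0.0, 0.0, 1.0]] [-0.08501342  0.          0.          0.          0.        ] [[0.004, -1.0, 0.007, -8.654], [-0.983, -0.006, -0.182, 566.543], [0.182, -0.006, -0.983, 625.171], [0.0, 0.0, 0.0, 1.0]]
index_grip [([204.2, 206.8, 68.3, 66.1], 0.62)]
index_pin [([204.1, 180.8, 4.0, 7.2], 0.52)]
clamp_knob [([400.9, 241.9, 71.1, 62.7], 0.95)]
jig [([202.8, 197.5, 90.7, 114.4], 0.82)]
side [[493.3764991560222, 0.0, 275.8851315360624], [0.0, 493.3764991560222, 208.20272374804625], [0.0, 0.0, 1.0]] [-0.05964552  0.          0.          0.          0.        ] [[0.931, -0.364, 0.018, -542.535], [-0.264, -0.708, -0.655, 191.998], [0.251, 0.605, -0.756, 677.672], [0.0, 0.0, 0.0, 1.0]]
index_grip [([247.3, 159.8, 66.8, 55.5], 0.73)]
index_pin [([268.1, 149.9, 4.0, 8.3], 0.56)]
clamp_knob [([289.4, 345.6, 89.8, 82.6], 0.78)]
jig [([262.9, 168.3, 132.1, 93.2], 0.95), ([246.7, 159.2, 66.6, 52.2], 0.7)]
```

View pics/top0.png

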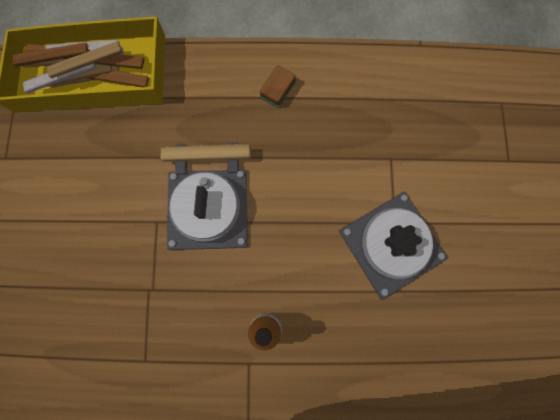

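View pics/side0.png

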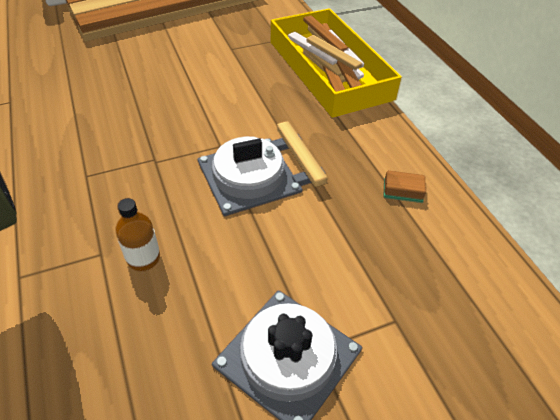

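The top view shows the jig plate around (204,206), with the bar at (201,203) and the pin at (205,183). The lobed knob is at (403,241), and a bottle stands at (265,333). Next I fit the bar box to both views.

```bash
cat > h.py <<'E'
from cell import *
import cv2,numpy as np
from scipy.optimize import minimize
def proj(c,P):
    V=c["view"];return cv2.projectPoints(np.float64(P).reshape(-1,1,3),cv2.Rodrigues(V[:3,:3])[0],V[:3,3].copy(),c["mtx"],np.float64(c["D"]))[0].reshape(-1,2)
def ray(c,uv,z):
    n=cv2.undistortPoints(np.float64([[uv]]),c["mtx"],np.float64(c["D"]))[0,0]
    R,t=c["view"][:3,:3],c["view"][:3,3];o=-R.T@t;d=R.T@[n[0],n[1],1];return o+d*(z-o[2])/d[2]
def hull(c,p,S=8):
    x,y,a=p;B=np.array([[i*26,j*7,k] for i in(-1,1) for j in(-1,1) for k in(45,83)],float)
    ca,sa=np.cos(a),np.sin(a);W=B.copy();W[:,0]=x+ca*B[:,0]-sa*B[:,1];W[:,1]=y+sa*B[:,0]+ca*B[:,1]
    return cv2.convexHull(np.float32(proj(c,W)))
def fitbar(cs,masks,p0):
    def cost(p):
        e=0
        for c,m in zip(cs,masks):
            S=8;h=hull(c,p);im=np.zeros((420*4,560*4),np.uint8)
            cv2.fillConvexPoly(im,np.int32(np.round((h+.5)*4*16)),255,shift=4)
            e+=np.abs(cv2.resize(im,(560,420),interpolation=cv2.INTER_AREA)/255.-m).sum()
        return e
    r=minimize(cost,p0,method="Nelder-Mead",options=dict(initial_simplex=np.array([p0,p0+[8,0,0],p0+[0,8,0],p0+[0,0,.3]]),xatol=.05,fatol=.1));return r
E
python3 - <<'E'
from h import *
cs=[imaging.camera(n) for n in("top","side")]
ms=[]
for c,(u,v) in zip(cs,[(201,203),(247,151)]):
    g=c["img"].max(2);m=(g<55).astype(np.uint8);_,l=cv2.connectedComponents(m)
    L=l[v-4:v+5,u-4:u+5];k=np.bincount(L[L>0]).argmax();m=l==k;ys,xs=np.where(m);print(m.sum(),xs.min(),xs.max(),ys.min(),ys.max());ms.append(m.astype(float))
for c,uv in zip(cs,[(204.2,206.8),(247.5,163)]): print(ray(c,uv,45))
pc=ray(cs[0],(204.2,206.8),45)
for i in (0,1,None):
    sel=[0,1] if i is None else [i]
    r=fitbar([cs[j] for j in sel],[ms[j] for j in sel],np.array([pc[0],pc[1],0.1]));print(i,r.x,np.degrees(r.x[2]),r.fun)
# plate/pins
for c,n in zip(cs,"ts"):
    d=find_in(c,"index_pin")[0];print("pin",ray(c,d["rect"][:2],54))
print("knob",ray(cs[0],(403,241),70),"bottle",ray(cs[0],(263,340),0))
for c,uvs in zip(cs,[[(173,176),(240,174),(172,243),(241,241)],[(204,159),(295,187),(225,208)]]):
  for uv in uvs: print(ray(c,uv,10).round(1))
E
```

```text
299 195 206 187 217
480 233 261 139 162
[577.67181904 133.64551118  45.        ]
[577.54240823 126.4118614   45.        ]
0 [5.81323435e+02 1.36625247e+02 6.46225786e-02] 3.7026010139963543 109.45490196078431
1 [5.81811028e+02 1.37273071e+02 3.73220129e-01] 21.383938224225844 181.76078431372548
None [5.81531119e+02 1.36389850e+02 5.73853275e-02] 3.2879370712976126 303.0549019607843
pin [620.63261104 134.30527258  54.        ]Traceback (most recent call last):
  File "<stdin>", line 14, in <module>
IndexError: list index out of range
```

Run:
```python
from h import *
out=[]
for n,(u,v) in zip(("top","side"),[(204,200),(250,155)]):
    c=imaging.camera(n);im=cv2.resize(c["img"][v-35:v+35,u-35:u+35,::-1],None,fx=8,fy=8,interpolation=cv2.INTER_NEAREST)[:, :396*2]
    raw=im.copy()
    h=hull(c,[577,133,.1]);cv2.polylines(im,[np.int32((h-[u-35,v-35]+.5)*8)],True,(0,0,255))
    t=np.linspace(0,6.28,60);E=proj(c,np.c_[577+60*np.cos(t),133+60*np.sin(t),t*0+45])
    cv2.polylines(im,[np.int32((E-[u-35,v-35]+.5)*8)],True,(0,255,0))
    out.append(cv2.resize(im,(400,400)))
cv2.imwrite("pics/crop.png",np.hstack(out))
```

```text
(no output)
```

View pics/crop.png

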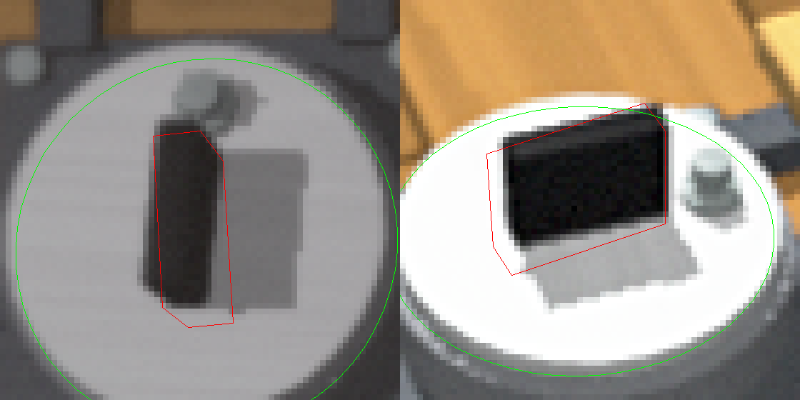

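The crop shows the bar tilted slightly towards −y (yaw about −0.1), with the pin at its far end. My initial guess was off, so I refit with several starts.

Run:
```python
from h import *
cs=[imaging.camera(n) for n in("top","side")]
ms=[]
for c,(u,v) in zip(cs,[(201,203),(247,151)]):
    g=c["img"].max(2);m=(g<70).astype(np.uint8);w=np.zeros_like(m);w[v-22:v+22,u-18:u+18]=1;m*=w;_,l=cv2.connectedComponents(m)
    L=l[v-4:v+5,u-4:u+5];k=np.bincount(L[L>0]).argmax();m=l==k;ys,xs=np.where(m);print(m.sum(),xs.min(),xs.max(),ys.min(),ys.max());ms.append(m.astype(float))
for sel in([0],[1],[0,1]):
  b=min((fitbar([cs[j] for j in sel],[ms[j] for j in sel],np.array([x,y,a])) for a in(-.25,-.1,.05) for x in(577,585) for y in (128,136)),key=lambda r:r.fun)
  print(sel,b.x.round(2),b.fun)
# plate ellipse: bright pixels
out=[]
for c,(u,v) in zip(cs,[(201,203),(247,151)]):
  U,Vv=(u-35,v-35);im=cv2.resize(c["img"][Vv:Vv+70,U:U+70,::-1],(400,400),interpolation=cv2.INTER_NEAREST);k=400/70
  cv2.polylines(im,[np.int32((hull(c,b.x)-[U,Vv]+.5)*k)],True,(0,0,255))
  t=np.linspace(0,6.28,60);E=proj(c,np.c_[b.x[0]+60*np.cos(t),b.x[1]+60*np.sin(t),t*0+45])
  cv2.polylines(im,[np.int32((E-[U,Vv]+.5)*k)],True,(0,255,0));out.append(im)
  pn=proj(c,[[b.x[0]+40*np.cos(b.x[2]),b.x[1]+40*np.sin(b.x[2]),61]])[0];cv2.circle(im,tuple(int(q) for q in (pn-[U,Vv]+.5)*k),4,(255,0,0),-1)
cv2.imwrite("pics/crop2.png",np.hstack(out))
```

```text
327 195 207 186 217
524 233 261 139 162
[0] [5.8257e+02 1.3628e+02 5.0000e-02] 81.6078431372549
[1] [5.8142e+02 1.3825e+02 1.5000e-01] 141.5529411764706
[0, 1] [5.8181e+02 1.3616e+02 4.0000e-02] 231.68235294117648
```

View pics/crop2.png

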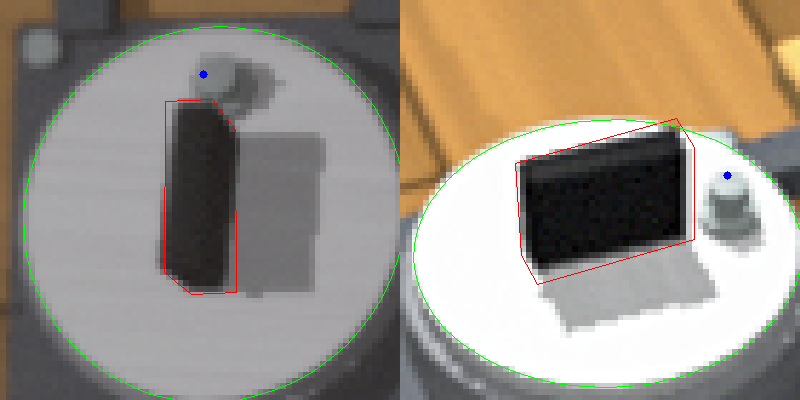

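Run:
```python
from h import *
from scipy.optimize import differential_evolution as DE
cs=[imaging.camera(n) for n in("top","side")]
ctr=[(201,203),(247,151)];ms=[];pl=[]
for c,(u,v) in zip(cs,ctr):
    I=c["img"].astype(int);g=I.max(2);w=np.zeros(g.shape,bool);w[v-22:v+22,u-18:u+18]=1
    ms.append(np.where(w,np.clip((100-g)/60,0,1),0))
    th=(120 if u==201 else 195)
    m=((I.min(2)>th)).astype(np.uint8);_,l,st,_=cv2.connectedComponentsWithStats(m)
    L=l[v-25:v+25,u-25:u+25];k=np.bincount(L[L>0]).argmax()
    pts=np.argwhere(l==k)[:,::-1].astype(np.float32);h=cv2.convexHull(pts);im=np.zeros(g.shape,np.uint8);cv2.fillConvexPoly(im,np.int32(h),1);pl.append(im.astype(float));print("plate",st[k])
def ras(h):
    im=np.zeros((1680,2240),np.uint8);cv2.fillConvexPoly(im,np.int32(np.round(((h+.5)*4-.5)*16)),255,shift=4);return cv2.resize(im,(560,420),interpolation=cv2.INTER_AREA)/255.
t=np.linspace(0,6.28,80)
for sel in([0],[1],[0,1]):
    f=lambda p:sum(np.abs(ras(cv2.convexHull(np.float32(proj(cs[j],np.c_[p[0]+p[2]*np.cos(t),p[1]+p[2]*np.sin(t),t*0+45]))))-pl[j]).sum() for j in sel)
    r=minimize(f,[581,134,60],method="Nelder-Mead",options=dict(initial_simplex=[[581,134,60],[587,134,60],[581,140,60],[581,134,57]]));print("plate",sel,r.x.round(1),r.fun)
def box(c,p):
    x,y,a,L,W,T,B=p;b=np.array([[i*L/2,j*W/2,k] for i in(-1,1) for j in(-1,1) for k in(B,T)]);R=np.array([[np.cos(a),-np.sin(a)],[np.sin(a),np.cos(a)]])
    b[:,:2]=b[:,:2]@R.T+[x,y];return cv2.convexHull(np.float32(proj(c,b)))
f=lambda p:sum(np.abs(ras(box(c,p))-m).sum() for c,m in zip(cs,ms))
r=DE(f,[(570,592),(122,146),(-.4,.3),(40,56),(8,18),(72,88),(42,55)],maxiter=60,popsize=8,seed=1);print("bar",r.x.round(2),r.fun,sum(m.sum() for m in ms))
for c in cs:
  for d in find_in(c,"index_pin")[:1]:
    print("pin",d["rect"],[ray(c,d["rect"][:2],z).round(1).tolist() for z in(53,)])
```

```text
plate [ 170  173   66   65 2585]
plate [ 214  137   68   47 1538]
plate [0] [581.8 137.1  60. ] 56.317647058823525
plate [1] [581.5 137.2  60.2] 55.47450980392156
plate [0, 1] [581.6 137.1  60.1] 115.91764705882352
bar [ 5.8092e+02  1.3581e+02 -5.0000e-02  4.7000e+01  1.1670e+01  8.1470e+01
  4.9320e+01] 60.55294117647059 822.8666666666668
pin [203.5, 179.8, 1.8, 8.8] [[625.3, 135.4, 53.0]]
pin [268.1, 149.9, 4.5, 6.5] [[620.3, 137.5, 53.0]]
```

>>> arm_command(steps=[[1, 60, -51, 0, -10], [1, 120, -101, 0, -20], [1, 179, -152, 0, -30], [1, 238, -203, 0, -40], [1, 298, -253, 0, -50], [1, 358, -304, 0, -60], [1, 417, -355, 0, -70], [1, 477, -405, 0, -80], [1, 536, -456, 0, -90], [1, 596, -506, 0, -100], [1, 596, -506, 0, -110], [1, 596, -506, 0, -120], [1, 596, -506, 0, -130], [1, 596, -506, 0, -140], [1, 596, -506, 0, -150], [1, 596, -506, 0, -160], [1, 596, -506, 0, -160], [1, 596, -506, 0, -160], [1, 596, -506, 0, -160]], force=20)

```text
clock: 3.48
eef_pos: [581.9, 136.3, 224.5]
eef_rot: [3.142, 0.0, 3.094]
wrist_force: [0.2, 0.5, -0.1]
finger_gap: 93.9
finger_force: 0.0
```

>>> arm_command(steps=[[1, 0, 0, 50, 0], [1, 0, 0, 100, 0], [1, 0, 0, 130, 0], [1, 0, 0, 145, 0], [1, 0, 0, 152, 0], [1, 0, 0, 152, 0]])

```text
clock: 4.22
eef_pos: [582.2, 136.4, 73.0]
eef_rot: [3.141, 0.001, 3.096]
wrist_force: [0.2, 0.5, 0.0]
finger_gap: 94.1
finger_force: 0.0
```

>>> arm_command(steps=[[0.5, 0, 0, 0, 0], [0.3, 0, 0, 0, 0], [0.2, 0, 0, 0, 0], [0.1, 0, 0, 0, 0], [0, 0, 0, 0, 0], [0, 0, 0, 0, 0], [0, 0, 0, 0, 0], [0, 0, 0, 0, 0]])

```text
clock: 5.22
eef_pos: [581.9, 136.3, 72.5]
eef_rot: [3.142, 0.0, 3.096]
wrist_force: [-0.2, 0.2, 0.6]
finger_gap: 17.3
finger_force: 0.0
```

Run:
```python
from h import *
s=monitor.read_state();print({k:np.round(v,3).tolist() for k,v in s.items()})
c=imaging.camera("side");cv2.imwrite("pics/g.png",cv2.resize(c["img"][90:250,150:380,::-1],None,fx=3,fy=3))
```

```text
{'clock': 5.225, 'joints': [0.169, 0.564, 1.52, 0.0, 1.057, -1.357], 'qd': [-0.001, -0.002, 0.0, -0.001, 0.001, 0.002], 'effort': [0.001, -63.098, -30.745, 0.0, 0.077, 0.0], 'eef_pos': [581.878, 136.317, 72.453], 'eef_rot': [3.142, 0.0, 3.096], 'wrist_force': [-0.212, 0.226, 0.555], 'moment': [0.106, -0.13, 0.006], 'finger_force': 0.0, 'finger_gap': 17.292}
```

View pics/g.png

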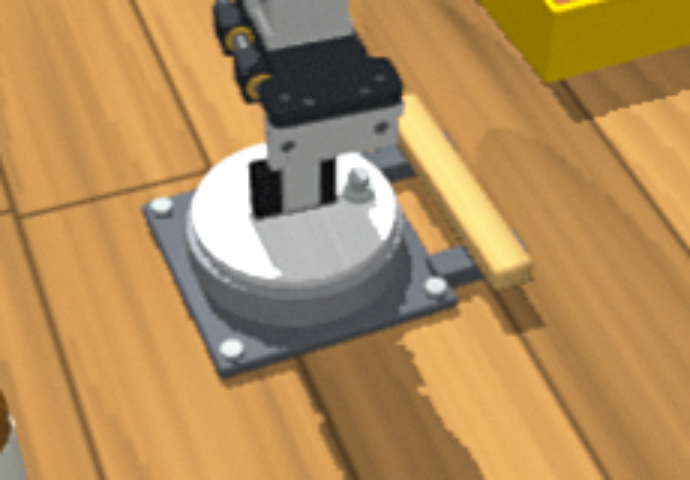

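The fingers straddle the middle of the bar and are still closing: the gap is 17 mm against a 14 mm bar.

>>> arm_command(steps=[[0, 0, 0, 0, 0], [0, 0, 0, 0, 0], [0, 0, 0, 0, 0]], force=20)

```text
clock: 5.65
eef_pos: [581.9, 136.8, 72.4]
eef_rot: [3.141, 0.0, 3.097]
wrist_force: [0.7, 5.4, -1.3]
finger_gap: 13.8
finger_force: 20.0
```

>>> arm_command(steps=[[0, 0, 0, 0, 2], [0, 0, 0, 0, 4], [0, 0, 0, 0, 6], [0, 0, 0, 0, 6]])

```text
clock: 6.15
eef_pos: [581.9, 136.8, 72.5]
eef_rot: [3.141, 0.0, 2.991]
wrist_force: [0.4, 5.7, -1.8]
finger_gap: 13.8
finger_force: 20.0
```

Run:
```python
from cell import *
import numpy as np
for k,v in monitor.read_state().items(): print(k,np.round(v,3))
```

```text
clock 6.15
joints [ 1.690e-01  5.640e-01  1.520e+00  1.000e-03  1.057e+00 -1.251e+00]
qd [-0.     0.    -0.    -0.001  0.001 -0.013]
effort [ -2.956 -63.461 -30.324  -1.089   0.446   0.255]
eef_pos [581.877 136.758  72.467]
eef_rot [3.141 0.    2.991]
wrist_force [ 0.407  5.736 -1.842]
moment [ 0.997 -0.254 -0.025]
finger_force 19.994
finger_gap 13.842
```

Create r.py:
```python
from cell import *
import numpy as np
s=monitor.read_state();print("t %.2f yaw %.1f"%(s["clock"],np.degrees(s["eef_rot"][2])),"turned %.1f"%(177.4-np.degrees(s["eef_rot"][2])),"mz %.3f"%s["moment"][2],"eff6 %.3f"%s["effort"][5],"F",np.round(s["wrist_force"],1),"j6v %.3f"%s["qd"][5])
```

```text
(no output)
```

>>> arm_command(steps=[[0, 0, 0.3, 0, 1.5], [0, 0, 0.6, 0, 3]], force=40)

```text
clock: 6.4
eef_pos: [581.9, 136.8, 72.4]
eef_rot: [-3.141, -0.0, 2.938]
wrist_force: [-1.2, 0.3, -0.3]
finger_gap: 13.7
finger_force: 40.0
```

```bash
python3 r.py
```

```text
t 6.40 yaw 168.3 turned 9.1 mz 0.069 eff6 -0.411 F [-1.2  0.3 -0.3] j6v 0.211
```

>>> arm_command(steps=[[0, 0, 0, 0, 1.5], [0, 0, 0, 0, 3]])

```text
clock: 6.65
eef_pos: [581.9, 136.8, 72.4]
eef_rot: [-3.141, -0.0, 2.885]
wrist_force: [-0.1, 1.2, 0.8]
finger_gap: 13.5
finger_force: 40.0
```

```bash
python3 r.py
```

```text
t 6.65 yaw 165.3 turned 12.1 mz 0.036 eff6 -0.374 F [-0.1  1.2  0.8] j6v 0.209
```

>>> arm_command(steps=[[0, 0, 0, 0, 1.5], [0, 0, 0, 0, 3]])

```text
clock: 6.9
eef_pos: [581.9, 136.8, 72.4]
eef_rot: [-3.141, -0.0, 2.833]
wrist_force: [-1.0, 0.5, 0.1]
finger_gap: 13.9
finger_force: 40.0
```

```bash
python3 r.py
```

```text
t 6.90 yaw 162.3 turned 15.1 mz 0.077 eff6 -0.375 F [-1.   0.5  0.1] j6v 0.208
```

>>> arm_command(steps=[[0, 0, 0, 0, 1.5], [0, 0, 0, 0, 3]])

```text
clock: 7.15
eef_pos: [581.9, 136.8, 72.4]
eef_rot: [-3.141, -0.0, 2.78]
wrist_force: [-3.3, 0.8, 1.7]
finger_gap: 13.5
finger_force: 40.0
```

```bash
python3 r.py
```

```text
t 7.15 yaw 159.3 turned 18.1 mz 0.094 eff6 -0.375 F [-3.3  0.8  1.7] j6v 0.208
```

>>> arm_command(steps=[[0, 0, 0, 0, 1.5], [0, 0, 0, 0, 3]])

```text
clock: 7.4
eef_pos: [581.9, 136.8, 72.4]
eef_rot: [-3.141, -0.0, 2.728]
wrist_force: [-3.5, 0.0, 1.7]
finger_gap: 13.8
finger_force: 40.0
```

```bash
python3 r.py
```

```text
t 7.40 yaw 156.3 turned 21.1 mz 0.096 eff6 -0.375 F [-3.5  0.   1.7] j6v 0.206
```

>>> arm_command(steps=[[0, 0, 0, 0, 1.5], [0, 0, 0, 0, 3]])

```text
clock: 7.65
eef_pos: [581.9, 136.8, 72.4]
eef_rot: [-3.141, -0.0, 2.676]
wrist_force: [-2.9, -0.5, 1.1]
finger_gap: 13.6
finger_force: 40.0
```

```bash
python3 r.py
```

```text
t 7.65 yaw 153.3 turned 24.1 mz 0.058 eff6 -0.375 F [-2.9 -0.5  1.1] j6v 0.210
```

>>> arm_command(steps=[[0, 0, 0, 0, 1.5], [0, 0, 0, 0, 3]])

```text
clock: 7.9
eef_pos: [581.9, 136.8, 72.4]
eef_rot: [-3.141, -0.0, 2.623]
wrist_force: [-2.8, -1.3, 1.6]
finger_gap: 13.8
finger_force: 40.0
```

```bash
python3 r.py
```

```text
t 7.90 yaw 150.3 turned 27.1 mz 0.066 eff6 -0.375 F [-2.8 -1.3  1.6] j6v 0.207
```

>>> arm_command(steps=[[0, 0, 0, 0, 1.5], [0, 0, 0, 0, 3]])

```text
clock: 8.15
eef_pos: [581.9, 136.8, 72.5]
eef_rot: [-3.141, -0.0, 2.571]
wrist_force: [-2.9, -2.4, 2.3]
finger_gap: 13.9
finger_force: 40.0
```

```bash
python3 r.py
```

```text
t 8.15 yaw 147.3 turned 30.1 mz 0.073 eff6 -0.375 F [-2.9 -2.4  2.3] j6v 0.208
```

>>> arm_command(steps=[[0, 0, 0, 0, 1.5], [0, 0, 0, 0, 3]])

```text
clock: 8.4
eef_pos: [581.9, 136.8, 72.4]
eef_rot: [-3.141, -0.0, 2.519]
wrist_force: [-4.1, -1.8, 2.1]
finger_gap: 13.5
finger_force: 40.0
```

```bash
python3 r.py
```

```text
t 8.40 yaw 144.3 turned 33.1 mz 0.029 eff6 -0.375 F [-4.1 -1.8  2.1] j6v 0.208
```

>>> arm_command(steps=[[0, 0, 0, 0, 1.5], [0, 0, 0, 0, 3]])

```text
clock: 8.65
eef_pos: [581.9, 136.8, 72.4]
eef_rot: [-3.141, -0.0, 2.466]
wrist_force: [-4.1, -2.8, 3.1]
finger_gap: 13.6
finger_force: 40.0
```

```bash
python3 r.py
```

```text
t 8.65 yaw 141.3 turned 36.1 mz 0.088 eff6 -0.375 F [-4.1 -2.8  3.1] j6v 0.207
```

>>> arm_command(steps=[[0, 0, 0, 0, 1.5], [0, 0, 0, 0, 3]])

```text
clock: 8.9
eef_pos: [581.9, 136.8, 72.4]
eef_rot: [-3.141, -0.0, 2.414]
wrist_force: [-4.6, -3.7, 3.5]
finger_gap: 13.8
finger_force: 40.0
```

```bash
python3 r.py
```

```text
t 8.90 yaw 138.3 turned 39.1 mz 0.018 eff6 -0.375 F [-4.6 -3.7  3.5] j6v 0.210
```

>>> arm_command(steps=[[0, 0, 0, 0, 1.5], [0, 0, 0, 0, 3]])

```text
clock: 9.15
eef_pos: [581.9, 136.8, 72.4]
eef_rot: [-3.141, -0.0, 2.362]
wrist_force: [-4.2, -2.7, 2.7]
finger_gap: 13.5
finger_force: 40.0
```

```bash
python3 r.py
```

```text
t 9.15 yaw 135.3 turned 42.1 mz 0.046 eff6 -0.375 F [-4.2 -2.7  2.7] j6v 0.209
```

>>> arm_command(steps=[[0, 0, 0, 0, 1.5], [0, 0, 0, 0, 3]])

```text
clock: 9.4
eef_pos: [581.9, 136.8, 72.4]
eef_rot: [-3.141, -0.0, 2.309]
wrist_force: [-4.0, -3.4, 3.9]
finger_gap: 13.4
finger_force: 40.0
```

```bash
python3 r.py
```

```text
t 9.40 yaw 132.3 turned 45.1 mz 0.068 eff6 -0.375 F [-4.  -3.4  3.9] j6v 0.208
```

>>> arm_command(steps=[[0, 0, 0, 0, 1.5], [0, 0, 0, 0, 3]])

```text
clock: 9.65
eef_pos: [581.9, 136.8, 72.4]
eef_rot: [-3.141, -0.0, 2.257]
wrist_force: [-3.9, -3.1, 3.1]
finger_gap: 13.8
finger_force: 40.0
```

```bash
python3 r.py
```

```text
t 9.65 yaw 129.3 turned 48.1 mz 0.035 eff6 -0.375 F [-3.9 -3.1  3.1] j6v 0.209
```

>>> arm_command(steps=[[0, 0, 0, 0, 1.5], [0, 0, 0, 0, 3]])

```text
clock: 9.9
eef_pos: [581.9, 136.8, 72.4]
eef_rot: [-3.141, -0.0, 2.204]
wrist_force: [-5.6, -2.5, 2.8]
finger_gap: 13.9
finger_force: 40.0
```

```bash
python3 r.py
```

```text
t 9.90 yaw 126.3 turned 51.1 mz 0.048 eff6 -0.382 F [-5.6 -2.5  2.8] j6v 0.209
```

>>> arm_command(steps=[[0, 0, 0, 0, 1.5], [0, 0, 0, 0, 3]])

```text
clock: 10.15
eef_pos: [581.9, 136.8, 72.4]
eef_rot: [-3.141, 0.0, 2.152]
wrist_force: [-4.2, -3.2, 3.4]
finger_gap: 13.5
finger_force: 40.0
```

```bash
python3 r.py
```

```text
t 10.15 yaw 123.3 turned 54.1 mz 0.026 eff6 -0.415 F [-4.2 -3.2  3.4] j6v 0.209
```

The joint‑6 effort has begun to change, so from here I take single steps.

>>> arm_command(steps=[[0, 0, 0, 0, 1], [0, 0, 0, 0, 2]])

```text
clock: 10.4
eef_pos: [581.9, 136.8, 72.4]
eef_rot: [-3.141, 0.0, 2.117]
wrist_force: [-4.6, -2.5, 2.7]
finger_gap: 13.8
finger_force: 40.0
```

```bash
python3 r.py
```

```text
t 10.40 yaw 121.3 turned 56.1 mz 0.005 eff6 -0.298 F [-4.6 -2.5  2.7] j6v 0.137
```

>>> arm_command(steps=[[0, 0, 0, 0, 1.5], [0, 0, 0, 0, 3]])

```text
clock: 10.65
eef_pos: [581.9, 136.8, 72.4]
eef_rot: [-3.141, -0.0, 2.065]
wrist_force: [-5.6, -2.8, 2.8]
finger_gap: 13.9
finger_force: 40.0
```

```bash
python3 r.py
```

```text
t 10.65 yaw 118.3 turned 59.1 mz -0.034 eff6 -0.504 F [-5.6 -2.8  2.8] j6v 0.208
```

>>> arm_command(steps=[[0, 0, 0, 0, 1.5]])

```text
clock: 10.78
eef_pos: [581.9, 136.8, 72.4]
eef_rot: [-3.141, -0.0, 2.038]
wrist_force: [-4.8, -3.2, 2.7]
finger_gap: 13.7
finger_force: 40.0
```

```bash
python3 r.py
python3 - <<'E'
from cell import *
import cv2
c=imaging.camera("side");cv2.imwrite("pics/h.png",cv2.resize(c["img"][120:200,190:310,::-1],None,fx=6,fy=6,interpolation=cv2.INTER_CUBIC))
E
python3 r.py
```

```text
t 10.78 yaw 116.8 turned 60.6 mz -0.135 eff6 -0.539 F [-4.8 -3.2  2.7] j6v 0.208
t 10.82 yaw 116.7 turned 60.7 mz -0.196 eff6 -0.448 F [-4.1 -4.   3. ] j6v -0.033
```

View pics/h.png

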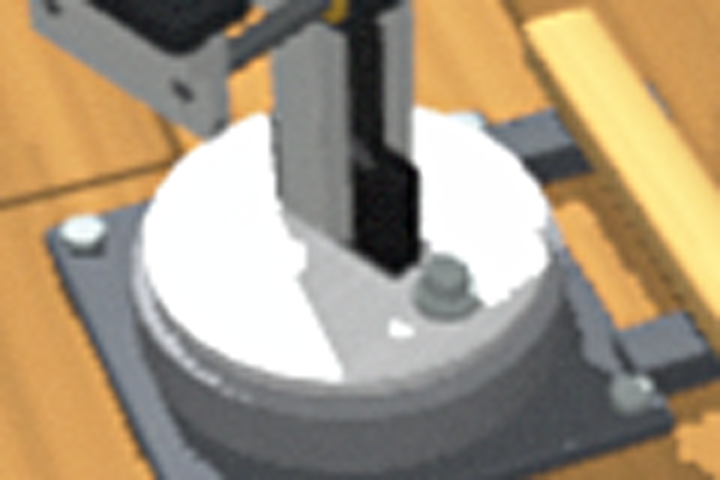

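The view shows the bar turned with the pin at about (445,280) in the crop, now in shade. The handle is pulling itself on strongly, so I creep to where the torque returns.

>>> arm_command(steps=[[0, 0, 0, 0, 1.5]])

```text
clock: 10.95
eef_pos: [581.9, 136.8, 72.4]
eef_rot: [-3.141, -0.0, 2.013]
wrist_force: [-4.0, -3.2, 2.7]
finger_gap: 14.1
finger_force: 40.0
```

```bash
python3 r.py
```

```text
t 10.95 yaw 115.3 turned 62.1 mz -0.010 eff6 -0.674 F [-4.  -3.2  2.7] j6v 0.215
```

>>> arm_command(steps=[[0, 0, 0, 0, 0], [0, 0, 0, 0, 0]])

```text
clock: 11.2
eef_pos: [581.9, 136.8, 72.5]
eef_rot: [-3.141, -0.0, 2.013]
wrist_force: [-5.1, -4.3, 3.0]
finger_gap: 13.6
finger_force: 40.0
```

```bash
python3 r.py
```

```text
t 11.20 yaw 115.3 turned 62.1 mz -0.193 eff6 -0.165 F [-5.1 -4.3  3. ] j6v -0.001
```

>>> arm_command(steps=[[0, 0, 0, 0, 1.5]])

```text
clock: 11.32
eef_pos: [581.9, 136.8, 72.4]
eef_rot: [-3.141, -0.0, 1.987]
wrist_force: [-4.1, -3.8, 3.1]
finger_gap: 13.8
finger_force: 40.0
```

```bash
python3 r.py
```

```text
t 11.32 yaw 113.8 turned 63.6 mz -0.008 eff6 -0.617 F [-4.1 -3.8  3.1] j6v 0.217
```

>>> arm_command(steps=[[0, 0, 0, 0, 0], [0, 0, 0, 0, 0]])

```text
clock: 11.58
eef_pos: [581.9, 136.8, 72.4]
eef_rot: [-3.141, -0.0, 1.987]
wrist_force: [-4.3, -2.1, 2.8]
finger_gap: 13.8
finger_force: 40.0
```

```bash
python3 r.py
```

```text
t 11.57 yaw 113.8 turned 63.6 mz -0.075 eff6 -0.049 F [-4.3 -2.1  2.8] j6v -0.001
```

>>> arm_command(steps=[[0, 0, 0, 0, 1], [0, 0, 0, 0, 1], [0, 0, 0, 0, 1]])

```text
clock: 11.95
eef_pos: [581.9, 136.8, 72.4]
eef_rot: [-3.141, -0.0, 1.969]
wrist_force: [-3.7, -3.8, 3.0]
finger_gap: 13.9
finger_force: 40.0
```

```bash
python3 r.py
```

```text
t 11.95 yaw 112.8 turned 64.6 mz -0.074 eff6 -0.034 F [-3.7 -3.8  3. ] j6v 0.001
```

The torque has fallen back and the handle is near the middle of the notch, so I release and lift.

>>> arm_command(steps=[[0.2, 0, 0, 0, 0], [0.4, 0, 0, 0, 0], [0.6, 0, 0, 0, 0], [0.6, 0, 0, 0, 0], [0.6, 0, 0, 0, 0]])

```text
clock: 12.58
eef_pos: [582.0, 136.9, 72.5]
eef_rot: [3.141, -0.0, 1.971]
wrist_force: [0.1, -0.4, -0.1]
finger_gap: 54.5
finger_force: 0.0
```

>>> arm_command(steps=[[0.6, 0, 0, -10, 0], [0.6, 0, 0, -40, 0], [0.6, 0, 0, -90, 0], [0.6, 0, 0, -140, 0], [0.6, -45, 0, -180, 0], [0.6, -90, 0, -180, 0], [0.6, -140, 0, -180, 0], [0.6, -180, 0, -180, 0], [0.6, -180, 0, -180, 0], [0.6, -180, 0, -180, 0]])

```text
clock: 13.82
eef_pos: [651.8, -28.4, 252.8]
eef_rot: [3.141, -0.0, 1.971]
wrist_force: [-0.1, 1.6, -0.4]
finger_gap: 56.5
finger_force: 0.0
```

```bash
python3 r.py
python3 - <<'E'
from h import *
from scipy.optimize import differential_evolution as DE
out=[];cs=[]
for n,(u,v) in zip(("top","side"),[(204,203),(250,155)]):
    c=imaging.camera(n);cs.append(c);out.append(cv2.resize(c["img"][v-35:v+35,u-35:u+35,::-1],(400,400),interpolation=cv2.INTER_NEAREST))
cv2.imwrite("pics/end.png",np.hstack(out))
for c in cs:
  for d in find_in(c,"index_pin")[:1]: print("pin",d["rect"],ray(c,d["rect"][:2],50))
E
```

```text
t 13.82 yaw 112.9 turned 64.5 mz 0.039 eff6 -0.034 F [-0.1  1.6 -0.4] j6v -0.001
pin [261.2, 168.8, 3.5, 8.7] [593.34740083  99.71022871  50.        ]
```

View pics/end.png

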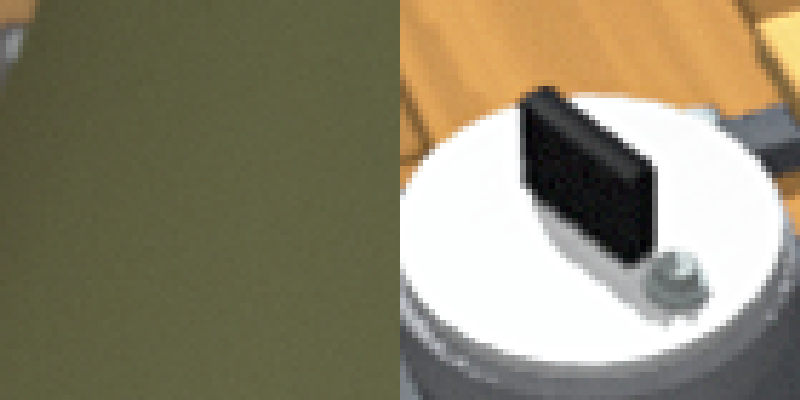

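The side view shows the pin head, at about (678,270) in the crop, sunk close to its collar. A quick numeric check of the settled bar angle:

Run:
```python
from h import *
c=imaging.camera("side");u,v=250,155
g=c["img"].astype(int).max(2);w=np.zeros(g.shape,bool);w[130:172,228:268]=1
m=np.where(w,np.clip((100-g)/60,0,1),0)
def ras(h):
    im=np.zeros((1680,2240),np.uint8);cv2.fillConvexPoly(im,np.int32(np.round(((h+.5)*4-.5)*16)),255,shift=4);return cv2.resize(im,(560,420),interpolation=cv2.INTER_AREA)/255.
b=np.array([[i*23.5,j*5.8,k] for i in(-1,1) for j in(-1,1) for k in(49.3,81.5)])
def f(p):
    R=np.array([[np.cos(p),-np.sin(p)],[np.sin(p),np.cos(p)]]);q=b.copy();q[:,:2]=b[:,:2]@R.T+[581,136];return np.abs(ras(cv2.convexHull(np.float32(proj(c,q))))-m).sum()
for a in range(-82,-54,2): print(a,round(f(np.radians(a)),1))
print(len(find_in(c,"clamp_knob")))
```

```text
-82 139.6
-80 122.4
-78 104.3
-76 85.7
-74 71.2
-72 53.1
-70 44.3
-68 47.5
-66 58.9
-64 71.7
-62 86.8
-60 101.5
-58 114.2
-56 125.0
1
```

```bash
python3 -c "
from cell import *
print(job.sign_off())"
```

```text
the job is handed in; nothing more can be done
None
```

The bar handle was turned about 65° clockwise to the torque dip and let go. It then moved on by roughly 2°, the pin head looks dropped in the side view, the clamp knob was not touched, and the job is handed in (no verdict shown).

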